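# Flip the sample stand's tag to 'out' for the jar on the balance

## Robot

A 6-joint arm with a two-finger parallel gripper is mounted at the origin on the work surface. World frame = base frame: x ahead of the robot, y to its left, z up, the work surface at z = 0. Lengths are in mm, angles in rad, forces in N, time in s.
With the tool pointing down it reaches from about 275 to 750 mm from the base axis. Payload 10.2 kg.
Tool frame: the origin (TCP) lies at the very end of the fingers, on their centre line; the grasp point (between the pads) lies 19 mm behind it (ctrl.tcp_to_grasp is the distance from the TCP to the grasp point, in mm); z points along the fingers, x is the direction in which the jaws open and shut, and the axes are right-handed (so a half turn about z gives the same grasp; the last joint's range is limited). The gripper opens to 85 mm and grips with 20 to 120 N. Pads are 22 mm wide; open, the fingers measure 114 mm over their backs; the gripper's body (76 mm by 85 mm) begins 54 mm behind the grasp point. The pads swing forward as they close: fully open they stand 13 mm farther back than shut.
Start: joints at [1.011, 0.313, 1.498, -0, 1.331, -0.223], TCP at [173.509, 495.506, 231.294] pointing down, gripper open.
Joint ranges: [-2.94, 2.94], [-0.97, 2.17], [0.19, 2.56], [-1.23, 4.37], [0.02, 3.11], [-2.88, 2.88]. Speed limits (rad/s): [2.39, 2.39, 3.01, 3.14, 3.14, 3.14].

## Interface

Orientations are given as a unit quaternion [w, x, y, z].
In Python, from rig import monitor, vision, order, ctrl gives the robot as it stands. The module is installed in compiled form; this text tells all that it offers.
- The arm moves only by the shell command python3 -m pendant 'ROWS' [FORCE]. ROWS is JSON, a list that holds one entry, the list of rows, each a list of 5 numbers: the closure, from -1 (fully open) to 1 (shut), then the shift along the world's x, y, z in m, then the turn about the world's z in degrees. In form: [[[fingers, dx, dy, dz, spin], ...]]. A call has 1 to 20 rows; each row is the pose to reach, as a shift and turn from the pose commanded when the call began; what a row does not reach only later rows make up. A row lasts 1/10 s, in which the tool goes at most 50 mm and 8.59 degrees, less where a joint would pass 70% of its speed; a pose out of reach is approached as far as the arm can. A call with a gripper value outside its range is refused whole. The fingers move at their own pace and stop on an object; FORCE is the grip in N (left out, the last holds). Time passes only in rows, so rows that repeat a pose let the fingers close. It gives the time, the measured TCP pose, the force and the opening at its end, in the units of the state.
- monitor.sense(): the state, without advancing time (a new reading comes with each control period).
- vision.capture(name): name is "side" or "top"; returns (picture, depth): 420x560x3 uint8, red, green, blue; 420x560 float32, mm along the optical axis (not along the pixel's ray), 0 where there is no reading.
- vision.camera_info(name): a dict with "fov_y" (degrees; the focal length in pixels is half the picture's height over the tangent of half this angle, whatever the lens; pixels are square), "cx", "cy" (the principal point, pixels), "R" (3x3) and "t" (3): a world point X has camera coordinates R X + t. Camera axes: x right, y down, z forward; pixel columns grow to the right and rows downward; lengths in mm; the calibration is good to about 2 mm. A picture is of the moment at which its call begins. camera_info takes no time and is no camera call.
- order.finish_job(): hands the job in, once; it reports no verdict.
The state is a dict: "time_s": time; "joints": joint angles; "dq": joint speeds; "tau": joint torques, N m; "eef_pos": TCP position; "ee_rot": TCP orientation; "force": force on the tool from outside, world axes, zero at the start; "wrist_torque": the same for the moment, N m; "grip_width": opening from 0.0 (shut) to 1.0 (fully open).
Only numpy, scipy, OpenCV 4.12 (cv2) and the standard library are available. Lean on these libraries where they do the work, as an engineer would, in place of code of your own. Each camera call takes 0.05 s, during which the arm holds its last target.

## Task

One of the three sample jars stands open on the balance; only its black screw cap is left in its bay of the sample stand. With a fingertip, gently flip that bay's tag right over its pivot, without pinching or forcing it, so that it lies flat on the deck towards the bay with its ring mark up. Leave the other two tags, the jars, the cap and everything else on the bench where they are, and do not touch the balance.

Things in the scene. Friction and masses are not known exactly. Their poses are not given: they have to be found in the camera images.
- tag_near (a joint): Hinge of the tag at the stand's end nearest the robot, rad. 0: lies flat away from its bay, plain face up, outer edge overhanging the deck; pi/2: upright; pi: lies flat over the deck towards its bay, face with the ring mark up. Stiff (about 0.03 N m, some 0.5 N at the outer edge): it stays at any angle where it is left. May start up to 0.2 rad raised.
- tag_near_edge (a point): Middle of that tag's free outer edge, mid-thickness; moves with the tag. The tag is a white plastic plate 46 mm wide, 4 mm thick, reaching 70 mm from the pivot line.
- tag_near_pivot (a point): Middle of that tag's pivot line, fixed to the stand, 77 mm above the bench, 7 mm above the deck. Its axes are the stand's: x from the tag side to the bays, y along the row and pivot line, z up. Deck edge at x = -45 mm: the outer 25 mm of a tag at 0 overhang it, free below to the bench. Pivot brackets at y = 25 to 30 mm either side, 6 mm above the pivot line.
- bay_near (a point): Centre of the floor of the bay that belongs to this tag, on the deck 70 mm above the bench, 120 mm behind the pivot line. Bays are 92 mm apart, between dividers 14 mm high.
- tag_middle (a joint): Hinge of the tag in the middle of the stand, rad. 0: lies flat away from its bay, plain face up, outer edge overhanging the deck; pi/2: upright; pi: lies flat over the deck towards its bay, face with the ring mark up. Stiff (about 0.03 N m, some 0.5 N at the outer edge): it stays at any angle where it is left. May start up to 0.2 rad raised.
- tag_middle_edge (a point): Middle of that tag's free outer edge, mid-thickness; moves with the tag. The tag is a white plastic plate 46 mm wide, 4 mm thick, reaching 70 mm from the pivot line.
- tag_middle_pivot (a point): Middle of that tag's pivot line, fixed to the stand, 77 mm above the bench, 7 mm above the deck. Its axes are the stand's: x from the tag side to the bays, y along the row and pivot line, z up. Deck edge at x = -45 mm: the outer 25 mm of a tag at 0 overhang it, free below to the bench. Pivot brackets at y = 25 to 30 mm either side, 6 mm above the pivot line.
- bay_middle (a point): Centre of the floor of the bay that belongs to this tag, on the deck 70 mm above the bench, 120 mm behind the pivot line. Bays are 92 mm apart, between dividers 14 mm high.
- tag_far (a joint): Hinge of the tag at the stand's end farthest from the robot, rad. 0: lies flat away from its bay, plain face up, outer edge overhanging the deck; pi/2: upright; pi: lies flat over the deck towards its bay, face with the ring mark up. Stiff (about 0.03 N m, some 0.5 N at the outer edge): it stays at any angle where it is left. May start up to 0.2 rad raised.
- tag_far_edge (a point): Middle of that tag's free outer edge, mid-thickness; moves with the tag. The tag is a white plastic plate 46 mm wide, 4 mm thick, reaching 70 mm from the pivot line.
- tag_far_pivot (a point): Middle of that tag's pivot line, fixed to the stand, 77 mm above the bench, 7 mm above the deck. Its axes are the stand's: x from the tag side to the bays, y along the row and pivot line, z up. Deck edge at x = -45 mm: the outer 25 mm of a tag at 0 overhang it, free below to the bench. Pivot brackets at y = 25 to 30 mm either side, 6 mm above the pivot line.
- bay_far (a point): Centre of the floor of the bay that belongs to this tag, on the deck 70 mm above the bench, 120 mm behind the pivot line. Bays are 92 mm apart, between dividers 14 mm high.
- stand: Three-bay aluminium sample stand, fixed: deck 200 (x) by 290 (y) mm, top 70 mm above the bench, 4 mm thick, on two end legs, open beneath on the tag side; a tag before each bay. The row runs away from the robot, tags on the robot's right, bays on its left. Origin under the deck's centre at bench level; its x points from the tags to the bays, its y along the row towards the robot.
- cap_center (a point): Centre of the loose black screw cap (diameter 45, 16 high) lying in the bay whose jar is out on the balance.
- jar_a_center (a point): Centre (half-way up) of a glass sample jar closed with a black cap, diameter 52, 78 high, standing in a bay.
- jar_b_center (a point): Centre (half-way up) of a glass sample jar closed with a black cap, diameter 52, 78 high, standing in a bay.
- open_jar_center (a point): Centre of the open glass jar on the balance pan, diameter 52, 72 high.
- balance: Laboratory balance, fixed, 290 (x) by 200 (y), square pan 86 mm above the bench; origin under its centre at bench level, display on its -x side.
- reagent_bottle_center (a point): Centre of a bystander: glass bottle with blue screw cap, diameter 76, 140 high (mm).
- amber_bottle_center (a point): Centre of a bystander: small amber bottle, diameter 58, 120 high (mm).
- beaker_center (a point): Centre of a bystander: open glass beaker, diameter 72, 88 high (mm).
- petri_dish_center (a point): Centre of a bystander: closed petri dish, diameter 94, 18 high (mm).
- spatula_center (a point): Centre of a bystander: thin steel spatula lying flat, about 180 long (mm).
- wash_bottle_center (a point): Centre of a bystander: white wash bottle with a thin bent spout, diameter 68, about 195 high (mm).

How it is judged:
By the outcome, as a careful person would: the job done as asked, in the order asked, and still so for the second after the job is handed in, with the robot touching nothing.
It also fails if it takes over 40 s, if anything falls off the work surface, if the arm or the gripper's body presses on something with over 40 N, if the wrist force passes 120 N, or if a joint passes its speed limit or range.

## Working session

There is one attempt and no reset: what is moved stays moved. The work goes in short steps, Python scripts to look and compute and a shell command to move; the robot and the scene stay as the last step left them, time stands still between calls to the robot, and variables do not carry over. Pictures are saved under pics/ and viewed, and the job is handed in when it is done.

```bash
mkdir -p pics
python3 - <<'E'
from rig import monitor, vision
import cv2,numpy as np
print(monitor.sense())
for n in("side","top"):
    p,d=vision.capture(n); cv2.imwrite(f"pics/{n}0.png",p[:,:,::-1]); np.save(f"pics/{n}0d.npy",d)
    print(n,vision.camera_info(n))
E
```

```text
{'time_s': 0.0, 'joints': array([ 1.01056687e+00,  3.13477541e-01,  1.49847209e+00,  1.58810590e-05,
        1.33101260e+00, -2.23440430e-01]), 'dq': array([ 0.00023343,  0.00121272, -0.00044882, -0.0029885 ,  0.00099989,
        0.00080443]), 'tau': array([-1.95848996e-03, -4.12260461e+01, -2.59742063e+01, -3.55708244e-04,
        4.13622693e-03,  5.98865981e-06]), 'eef_pos': array([173.37021495, 495.26009396, 230.70781244]), 'ee_rot': array([ 2.55482858e-04,  8.15616689e-01,  5.78592212e-01, -6.35396410e-04]), 'force': array([-0.19035788, -0.15950352, -0.01753126]), 'wrist_torque': array([-0.04880023, -0.03705622,  0.01051801]), 'grip_width': 1.0022888328985735}
side {'fov_y': 54.49618476801561, 'cx': 285.47091161379115, 'cy': 208.18633413948444, 'R': array([[ 0.85168915, -0.52385444, -0.01421654],
       [-0.37361059, -0.5879505 , -0.7174464 ],
       [ 0.36747886,  0.61635277, -0.69646863]]), 't': array([-496.99964601,  240.16752189,  946.64091841])}
top {'fov_y': 44.83602296141834, 'cx': 280.5665627041715, 'cy': 208.67365650645908, 'R': array([[-0.02416144, -0.99970234,  0.00338396],
       [-0.98380407,  0.02317554, -0.17774265],
       [ 0.17761132, -0.00762367, -0.98407119]]), 't': array([ -57.29921818,  554.82988099, 1383.7556294 ])}
```

View pics/side0.png

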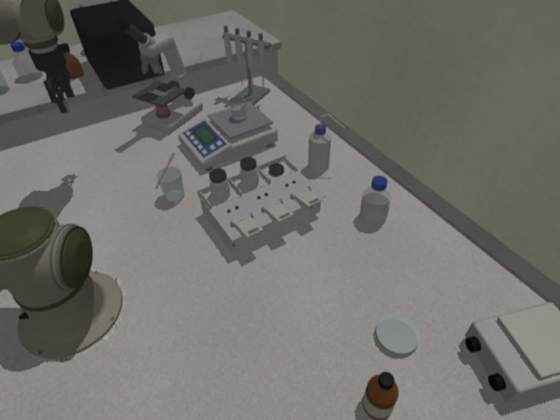

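View pics/top0.png

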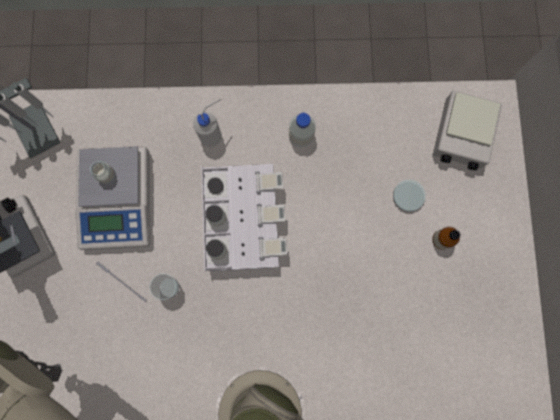

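The far bay seems to hold only the cap (side (276,170), top (215,186)), and its tag is at top (270,182). I'll zoom in and measure to confirm.

```bash
cat > h.py <<'E'
import numpy as np,cv2
from rig import vision,monitor
def cam(n):
    i=vision.camera_info(n); f=210/np.tan(np.radians(i['fov_y']/2)); return i,f
def cloud(n,d):
    i,f=cam(n); v,u=np.mgrid[0:420,0:560]; 
    P=np.stack([(u-i['cx'])/f*d,(v-i['cy'])/f*d,d],-1)-i['t']
    W=P@i['R']; W[d<=0]=np.nan; return W
def proj(n,X):
    i,f=cam(n); c=np.asarray(X)@i['R'].T+i['t']; return np.stack([c[...,0]/c[...,2]*f+i['cx'],c[...,1]/c[...,2]*f+i['cy']],-1)
E
python3 - <<'E'
from h import *
for n,(u0,v0,w,h) in (("side",(190,145,140,105)),("top",(190,155,110,125*1))):
    p=cv2.imread(f"pics/{n}0.png"); c=p[v0:v0+h,u0:u0+w]; k=5 if n=="side" else 4.8
    cv2.imwrite(f"pics/{n}0z.png",cv2.resize(c,None,fx=k,fy=k,interpolation=cv2.INTER_CUBIC))
W=cloud("top",np.load("pics/top0d.npy"))
for (u,v) in [(215,184),(214,212),(215,247),(270,182),(271,214),(273,247),(262,182),(278,182),(283,182)]: print((u,v),W[v,u].round(0))
m=np.abs(W[...,2]-70)<5; m[:, :195]=0;m[:,300:]=0;m[:150]=0;m[285:]=0
print(cv2.minAreaRect(W[m][:,:2].astype(np.float32)))
E
```

```text
(215, 184) [622. 110.  80.]
(214, 212) [531. 105. 148.]
(215, 247) [439. 102. 146.]
(270, 182) [624. -43.  81.]
(271, 214) [534. -44.  79.]
(273, 247) [442. -47.  80.]
(262, 182) [625. -20.  76.]
(278, 182) [623. -65.  84.]
(283, 182) [643. -80.  -5.]
((532.9442749023438, 43.183712005615234), (290.51898193359375, 197.73509216308594), 1.8601495027542114)
```

View pics/side0z.png

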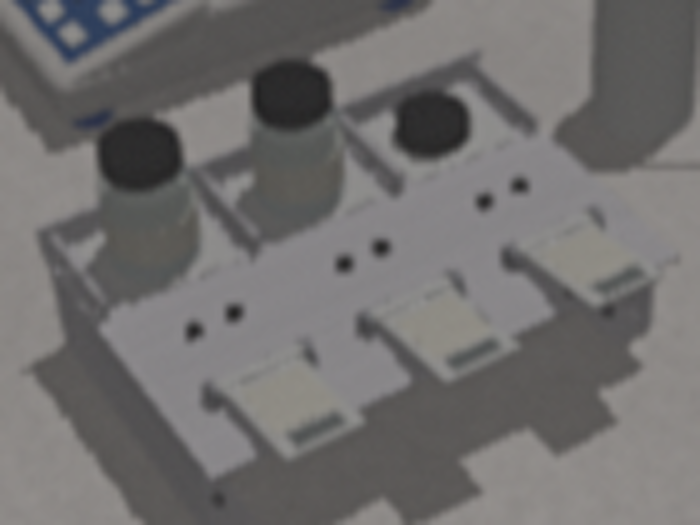

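View pics/top0z.png

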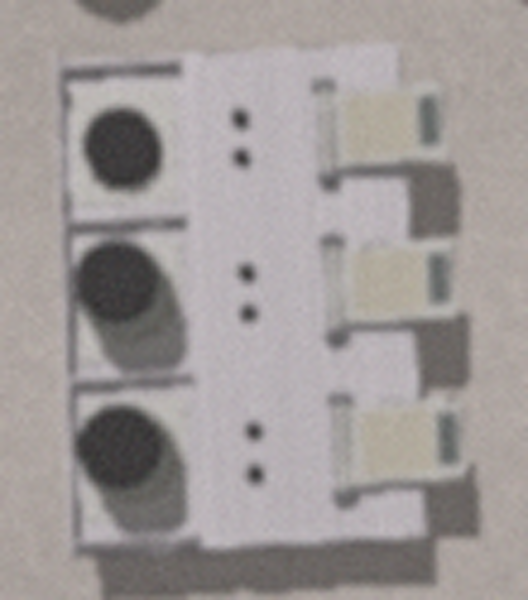

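The far bay holds the cap, so the tag to flip is tag_far. It is raised slightly: the surface goes from z 76 to 84 outward. Next I'll fit the tag plane and edge from both views, and locate the nearby obstacles.

Run:
```python
from h import *
ex=np.array([-.0325,.9995]);ey=np.array([-.9995,-.0325])
c=np.array([533,43.2])
for n in("top","side"):
    W=cloud(n,np.load(f"pics/{n}0d.npy"))
    m=(np.abs(W[...,2]-70)<4)&(np.abs(W[...,0]-533)<170)&(np.abs(W[...,1]-43)<130)
    r=cv2.minAreaRect(W[m][:,:2].astype(np.float32)); print(n,r,np.median(W[m][:,2]))
    for k,nm in ((-1,"far"),(0,"mid"),(1,"near")):
        p=c+(-55)*ex+92*k*ey
        L=np.stack([(W[...,:2]-p)@ex,(W[...,:2]-p)@ey,W[...,2]],-1)
        s=(L[...,0]<-12)&(L[...,0]>-62)&(np.abs(L[...,1])<18)&(L[...,2]>65)
        A=L[s]; f=np.polyfit(A[:,0],A[:,2],1)
        e=(L[...,0]<-12)&(L[...,0]>-85)&(np.abs(L[...,1])<32)&(L[...,2]>76)
        E=L[e]; print(n,nm,p.round(1),"slope",f[0].round(3),"z@0",f[1].round(1),"x pct",np.percentile(E[:,0],[1,3,97]).round(1),"y",np.percentile(E[:,1],[2,98]).round(1),s.sum(), "resid",np.std(A[:,2]-np.polyval(f,A[:,0])).round(2))
    m=(W[...,2]>30)&(W[...,0]>380)&(np.abs(W[...,1])<330)&(W[...,0]<900)
    k,lab,st,_=cv2.connectedComponentsWithStats(m.astype(np.uint8))
    for i in range(1,k):
        if st[i,4]>60:
            q=W[lab==i]; print(" obj",np.percentile(q,[2,98],axis=0).round(0).tolist())
```

```text
top ((532.9017944335938, 43.17969512939453), (290.52545166015625, 197.60549926757812), 1.8092625141143799) 69.34359719401425
top far [626.7  -8.8] slope -0.173 z@0 77.6 x pct [-67.3 -66.3 -14.1] y [-21.8  22.7] 229 resid 2.93
top mid [534.8 -11.8] slope -0.128 z@0 78.2 x pct [-67.7 -66.6 -14.3] y [-21.7  22. ] 232 resid 2.87
top near [442.8 -14.8] slope -0.122 z@0 77.8 x pct [-67.7 -66.7 -13.9] y [-21.6  22.6] 240 resid 2.72
 obj [[755.0, 101.0, 37.0], [825.0, 163.0, 191.0]]
 obj [[748.0, -170.0, 35.0], [806.0, -102.0, 143.0]]
 obj [[465.0, 304.0, 33.0], [733.0, 329.0, 87.0]]
 obj [[393.0, -71.0, 63.0], [670.0, 142.0, 147.0]]
side ((534.0855102539062, 42.648353576660156), (292.809326171875, 202.75634765625), 2.0115833282470703) 70.18262457073072
side far [626.7  -8.8] slope -0.187 z@0 77.6 x pct [-69.4 -68.8 -13.7] y [-21.7  22.5] 158 resid 4.21
side mid [534.8 -11.8] slope -0.165 z@0 77.6 x pct [-69.8 -69.3 -13.6] y [-21.8  22.1] 173 resid 2.86
side near [442.8 -14.8] slope -0.126 z@0 79.5 x pct [-70.2 -69.3 -14.3] y [-22.2  22.3] 184 resid 1.1
 obj [[755.0, 98.0, 34.0], [822.0, 148.0, 189.0]]
 obj [[575.0, 320.0, 77.0], [728.0, 330.0, 88.0]]
 obj [[463.0, 301.0, 31.0], [736.0, 329.0, 66.0]]
 obj [[390.0, -74.0, 51.0], [669.0, 142.0, 148.0]]
 obj [[748.0, -175.0, 32.0], [805.0, -117.0, 141.0]]
```

```bash
python3 -m pendant '[[[1,0.023,-0.030,0,-3.5],[1,0.046,-0.060,0,-7],[1,0.069,-0.090,0,-10.5],[1,0.091,-0.120,0,-14],[1,0.114,-0.150,0,-17.5],[1,0.137,-0.180,0,-21],[1,0.160,-0.210,0,-24.5],[1,0.183,-0.240,0,-28],[1,0.206,-0.270,0,-31.5],[1,0.228,-0.300,0,-35],[1,0.251,-0.330,0,-38.5],[1,0.274,-0.360,0,-42],[1,0.297,-0.390,0,-45.5],[1,0.320,-0.420,0,-49],[1,0.343,-0.450,0,-52.5],[1,0.365,-0.480,0,-56],[1,0.388,-0.510,0,-59.5],[1,0.411,-0.540,0,-63],[1,0.434,-0.570,0,-66],[1,0.457,-0.600,0,-68.9]]]' 20; python3 -m pendant '[[[1,0,0,0,0],[1,0,0,0,0],[1,0,0,0,0]]]'
python3 - <<'E'
from h import *
print(monitor.sense())
E
```

```text
time_s: 2.1
eef_pos: [631.1, -105.8, 230.8]
ee_rot: [-0.0, 1.0, 0.015, -0.0]
force: [-0.2, -0.2, 1.4]
grip_width: 0.001
time_s: 2.4
eef_pos: [630.1, -103.6, 231.3]
ee_rot: [-0.0, 1.0, 0.016, -0.0]
force: [-0.9, 2.0, -0.0]
grip_width: -0.001
{'time_s': 2.4, 'joints': array([-3.46196775e-01,  5.71780727e-01,  1.11258148e+00,  2.09929088e-04,
        1.45776968e+00, -3.78836119e-01]), 'dq': array([ 0.00891547, -0.01081714,  0.00150315, -0.00123995, -0.00103768,
       -0.00041168]), 'tau': array([-8.55127741e-01, -5.26950610e+01, -2.69707918e+01, -2.33101880e-02,
       -1.46849547e-02,  2.63045840e-04]), 'eef_pos': array([ 630.11328123, -103.60538459,  231.29379965]), 'ee_rot': array([-1.93127637e-04,  9.99866989e-01,  1.63070821e-02, -2.15110236e-04]), 'force': array([-0.89892533,  1.95983243, -0.02630082]), 'wrist_torque': array([ 0.01619067, -0.03466451,  0.0140762 ]), 'grip_width': -0.0009991793299909736}
```

```bash
python3 -m pendant '[[[1,0,0,-0.03,0],[1,0,0,-0.06,0],[1,0,0,-0.09,0],[1,0,0,-0.12,0],[1,0,0,-0.14,0],[1,0,0,-0.155,0],[1,0,0,-0.165,0],[1,0,0,-0.171,0],[1,0,0,-0.171,0],[1,0,0,-0.171,0],[1,0,0,-0.171,0]]]'
python3 - <<'E'
from h import *
s=monitor.sense();print(s['eef_pos'],s['force'],s['wrist_torque'])
for n in("side","top"):
    p,d=vision.capture(n); np.save(f"pics/{n}1d.npy",d)
    c=p[110:250,190:350] if n=="side" else p[140:280,190:350]
    cv2.imwrite(f"pics/{n}1.png",cv2.resize(c[:,:,::-1],None,fx=4,fy=4,interpolation=cv2.INTER_CUBIC))
    W=cloud(n,d); 
    for z0,z1 in((60,75),(75,90),(90,110),(110,130)):
        m=(W[...,2]>z0)&(W[...,2]<z1)&(W[...,1]<-85)&(np.abs(W[...,0]-630)<70)&(W[...,1]>-160)
        if m.sum()>5: print(n,z0,m.sum(),np.percentile(W[m],[2,98],axis=0).round(0).tolist())
E
```

```text
time_s: 3.5
eef_pos: [630.9, -104.6, 61.2]
ee_rot: [0.0, 1.0, 0.016, 0.001]
force: [0.3, 0.2, -0.6]
grip_width: -0.001
[ 630.90670362 -104.61710445   61.18250147] [ 0.31953131  0.22676285 -0.57425091] [-0.02403443 -0.04178157  0.03609302]
side 60 26 [[618.0, -118.0, 65.0], [641.0, -104.0, 75.0]]
side 75 44 [[618.0, -118.0, 75.0], [645.0, -102.0, 90.0]]
side 90 55 [[605.0, -120.0, 91.0], [656.0, -110.0, 110.0]]
side 110 148 [[591.0, -122.0, 111.0], [671.0, -97.0, 129.0]]
```

View pics/side1.png

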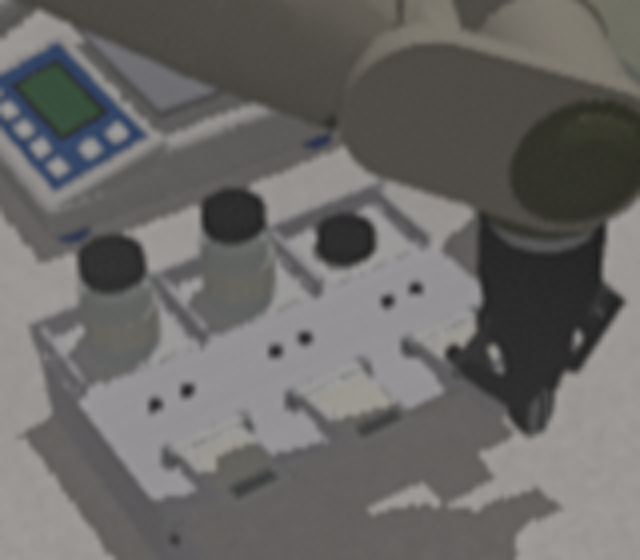

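View pics/top1.png

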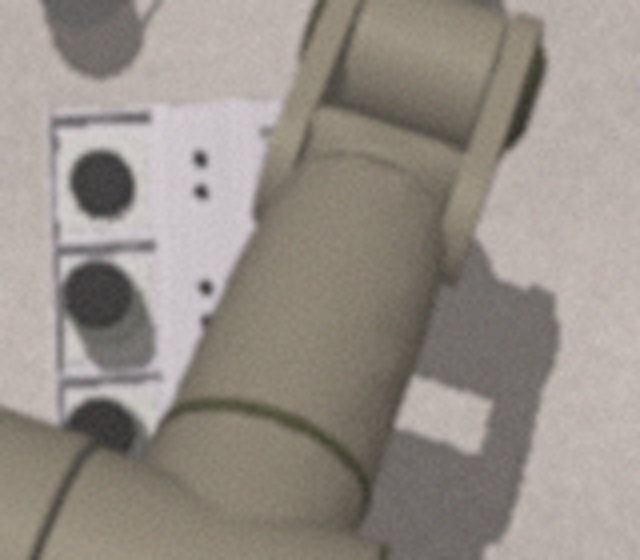

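```bash
python3 -m pendant '[[[1,0,0.004,-0.005,0],[1,0,0.008,-0.010,0],[1,0,0.011,-0.010,0],[1,0,0.0115,-0.010,0],[1,0,0.0115,-0.010,0],[1,0,0.0115,-0.010,0]]]'; for i in 1; do python3 -m pendant '[[[1,0,0.001,0,0],[1,0,0.001,0,0]]]'; done;  python3 -m pendant '[[[1,0,0.001,0,0],[1,0,0.001,0,0]]]'
```

```text
time_s: 4.2
eef_pos: [630.6, -93.1, 50.4]
ee_rot: [0.0, 1.0, 0.016, 0.0]
force: [0.3, 0.3, 0.9]
grip_width: -0.001
time_s: 4.4
eef_pos: [630.5, -92.0, 50.4]
ee_rot: [0.0, 1.0, 0.016, 0.0]
force: [0.7, -0.4, 0.7]
grip_width: -0.002
time_s: 4.6
eef_pos: [630.5, -90.9, 50.3]
ee_rot: [-0.0, 1.0, 0.016, -0.0]
force: [-0.6, -0.6, -1.0]
grip_width: 0.0
```

```bash
python3 -m pendant '[[[1,0,0.001,0,0],[1,0,0.001,0,0]]]'|grep -E "pos|force"; python3 -c "from h import *;print(monitor.sense()['wrist_torque'])"; python3 -m pendant '[[[1,0,0.001,0,0],[1,0,0.001,0,0]]]'|grep -E "pos|force"; python3 -c "from h import *;print(monitor.sense()['wrist_torque'])"
```

```text
eef_pos: [630.5, -89.9, 50.3]
force: [0.3, -1.2, -1.2]
[0.02382601 0.00218605 0.0173244 ]
eef_pos: [630.5, -88.9, 50.3]
force: [0.7, 0.6, -0.3]
[-0.01675574  0.02074794 -0.04491196]
```

```bash
python3 -m pendant '[[[1,0,0.001,0,0],[1,0,0.001,0,0]]]'|grep -E "pos|force"
python3 - <<'E'
from h import *
print(monitor.sense()['wrist_torque'])
p,d=vision.capture("side"); np.save("pics/side2d.npy",d)
c=p[160:230,270:350]
cv2.imwrite("pics/side2.png",cv2.resize(c[:,:,::-1],None,fx=8,fy=8,interpolation=cv2.INTER_CUBIC))
E
```

```text
eef_pos: [630.5, -87.9, 50.3]
force: [0.1, -0.7, -0.4]
[-0.03649873  0.01197256  0.00987542]
```

View pics/side2.png

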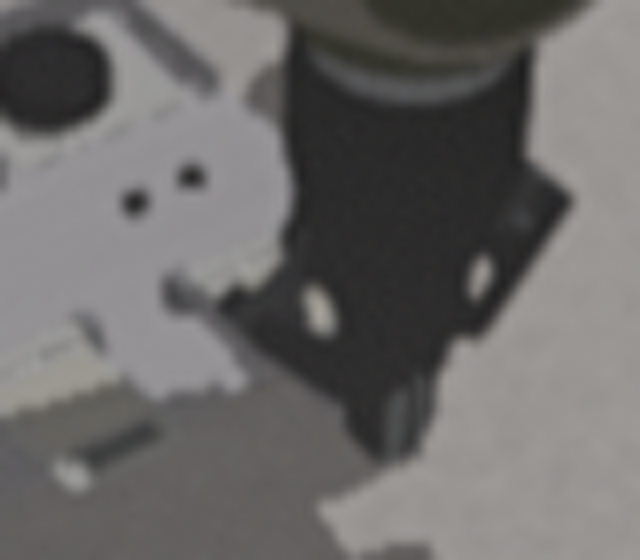

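```bash
for k in 1; do python3 -m pendant '[[[1,0,0.001,0.003,0],[1,0,0.001,0.003,0]]]'|grep -E "pos|force"; python3 -c "from h import *;print(monitor.sense()['wrist_torque'])"; done; python3 -m pendant '[[[1,0,0.001,0.003,0],[1,0,0.001,0.003,0]]]'|grep -E "pos|force"; python3 -c "from h import *;print(monitor.sense()['wrist_torque'])"
```

```text
eef_pos: [630.7, -87.1, 53.8]
force: [0.2, -1.2, 1.1]
[-0.09924883 -0.04344795 -0.04427342]
eef_pos: [630.8, -86.2, 56.9]
force: [0.0, -2.3, 0.4]
[-0.30796247  0.02445821 -0.00304919]
```

```bash
python3 -m pendant '[[[1,0,0.0006,0.003,0],[1,0,0.0012,0.006,0],[1,0,0.0023,0.009,0],[1,0,0.0036,0.013,0],[1,0,0.005,0.0165,0],[1,0,0.0067,0.020,0],[1,0,0.0085,0.0235,0],[1,0,0.0103,0.027,0],[1,0,0.0124,0.030,0],[1,0,0.0146,0.033,0],[1,0,0.0146,0.033,0]]]'
python3 - <<'E'
from h import *
s=monitor.sense();print(s['force'],s['wrist_torque'])
p,d=vision.capture("side"); np.save("pics/side3d.npy",d)
c=p[140:230,250:350]
cv2.imwrite("pics/side3.png",cv2.resize(c[:,:,::-1],None,fx=6,fy=6,interpolation=cv2.INTER_CUBIC))
E
```

```text
time_s: 6.75
eef_pos: [630.7, -71.1, 89.8]
ee_rot: [0.0, 1.0, 0.016, 0.0]
force: [0.1, -0.1, 0.8]
grip_width: -0.001
[ 0.06356546 -0.11629779  0.81913858] [-0.03634098  0.00328311  0.01107698]
```

View pics/side3.png

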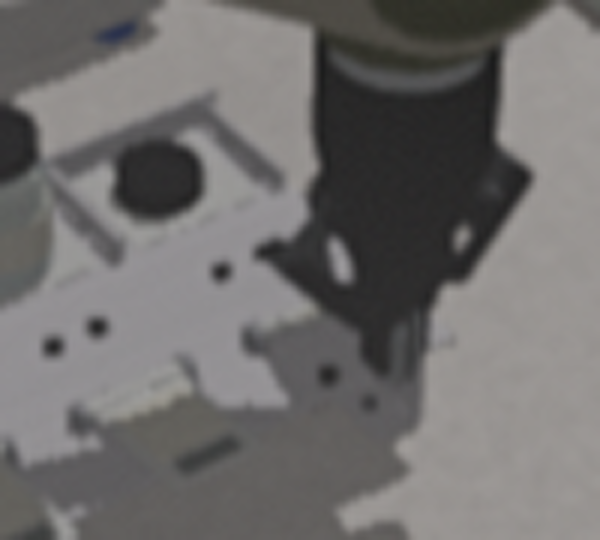

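Run:
```python
from h import *
W=cloud("side",np.load("pics/side3d.npy"))
for v in range(186,210,3): print(v,[tuple(W[v,u].round(0).astype(int)) if np.isfinite(W[v,u,0]) else None for u in range(288,324,5)])
for th in (.18,.5,.7,.9):
    P=np.array([[626.7+s,-8.8-70*np.cos(th),77+70*np.sin(th)] for s in(-23,23)]); print(th,proj("side",P).round(0).tolist())
```

```text
186 [(np.int64(616), np.int64(36), np.int64(71)), (np.int64(629), np.int64(31), np.int64(69)), (np.int64(572), np.int64(-82), np.int64(179)), (np.int64(584), np.int64(-85), np.int64(175)), (np.int64(656), np.int64(-4), np.int64(82)), (np.int64(614), np.int64(-85), np.int64(161)), (np.int64(626), np.int64(-89), np.int64(159)), (np.int64(645), np.int64(-84), np.int64(146))]
189 [(np.int64(611), np.int64(30), np.int64(67)), (np.int64(623), np.int64(22), np.int64(67)), (np.int64(632), np.int64(11), np.int64(71)), (np.int64(583), np.int64(-86), np.int64(167)), (np.int64(599), np.int64(-85), np.int64(158)), (np.int64(617), np.int64(-82), np.int64(148)), (np.int64(634), np.int64(-80), np.int64(138)), (np.int64(740), np.int64(37), np.int64(1))]
192 [(np.int64(603), np.int64(17), np.int64(69)), (np.int64(614), np.int64(8), np.int64(70)), (np.int64(618), np.int64(-11), np.int64(83)), (np.int64(609), np.int64(-49), np.int64(116)), (np.int64(600), np.int64(-85), np.int64(148)), (np.int64(618), np.int64(-80), np.int64(136)), (np.int64(635), np.int64(-79), np.int64(127)), (np.int64(732), np.int64(
[... 1324 characters left out ...]
 (np.int64(623), np.int64(-53), np.int64(70)), (np.int64(676), np.int64(-4), np.int64(3)), (np.int64(675), np.int64(-29), np.int64(24)), (np.int64(701), np.int64(-19), np.int64(2))]
207 [(np.int64(572), np.int64(-33), np.int64(68)), (np.int64(581), np.int64(-44), np.int64(73)), (np.int64(593), np.int64(-49), np.int64(71)), (np.int64(606), np.int64(-55), np.int64(69)), (np.int64(655), np.int64(-8), np.int64(5)), (np.int64(668), np.int64(-15), np.int64(4)), (np.int64(675), np.int64(-30), np.int64(12)), (np.int64(696), np.int64(-26), np.int64(-2))]
0.18 [[307.0, 207.0], [322.0, 200.0]]
0.5 [[306.0, 199.0], [321.0, 193.0]]
0.7 [[304.0, 194.0], [319.0, 188.0]]
0.9 [[302.0, 189.0], [317.0, 183.0]]
```

```bash
python3 -m pendant '[[[1,0,0.0023,0.003,0],[1,0,0.0047,0.0055,0],[1,0,0.0073,0.008,0],[1,0,0.010,0.0105,0],[1,0,0.0128,0.0125,0],[1,0,0.0157,0.0145,0],[1,-0.001,0.0187,0.0165,0],[1,-0.001,0.0218,0.0185,0],[1,-0.001,0.025,0.020,0],[1,-0.001,0.0281,0.0215,0],[1,-0.001,0.0315,0.023,0],[1,-0.001,0.0348,0.0245,0],[1,-0.001,0.038,0.0255,0],[1,-0.001,0.0416,0.0265,0],[1,-0.001,0.045,0.027,0],[1,-0.001,0.0486,0.027,0]]]'
python3 - <<'E'
from h import *
s=monitor.sense();print(s['force'],s['wrist_torque'])
p,d=vision.capture("side"); np.save("pics/side4d.npy",d)
c=p[140:230,230:350]
cv2.imwrite("pics/side4.png",cv2.resize(c[:,:,::-1],None,fx=6,fy=6,interpolation=cv2.INTER_CUBIC))
E
```

```text
time_s: 8.4
eef_pos: [629.6, -22.5, 116.4]
ee_rot: [0.0, 1.0, 0.016, 0.0]
force: [0.3, -0.7, -0.7]
grip_width: 0.002
[ 0.29400435 -0.72888646 -0.69451803] [-0.07618558 -0.00188366  0.01242339]
```

View pics/side4.png

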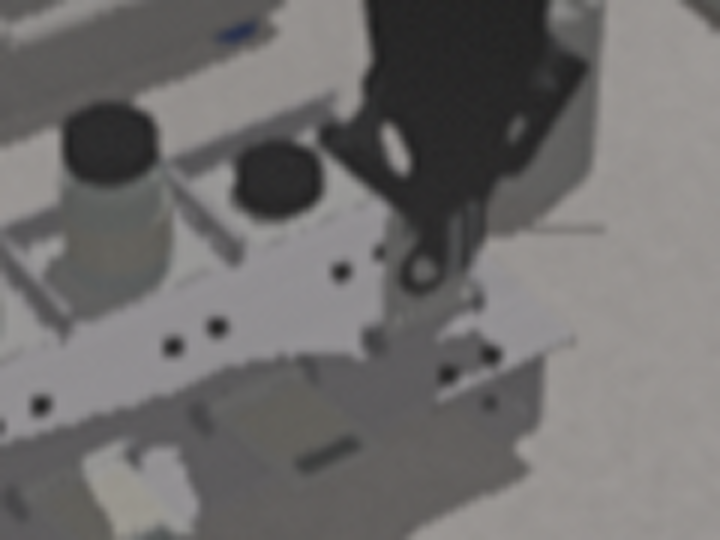

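```bash
python3 -m pendant '[[[1,0,0.0035,0,0],[1,0,0.007,0,0],[1,0,0.0102,0,0],[1,0,0.014,-0.0008,0],[1,0,0.0179,-0.0018,0],[1,-0.001,0.0216,-0.0034,0],[1,-0.001,0.0251,-0.0053,0],[1,-0.001,0.0284,-0.0075,0],[1,-0.001,0.0315,-0.0101,0],[1,-0.001,0.0343,-0.013,0],[1,-0.001,0.0368,-0.0161,0],[1,-0.001,0.039,-0.0195,0],[1,-0.001,0.0408,-0.0231,0],[1,-0.001,0.0408,-0.0231,0]]]'
python3 - <<'E'
from h import *
s=monitor.sense();print(s['force'],s['wrist_torque'])
p,d=vision.capture("side"); np.save("pics/side5d.npy",d)
c=p[140:230,230:350]
cv2.imwrite("pics/side5.png",cv2.resize(c[:,:,::-1],None,fx=6,fy=6,interpolation=cv2.INTER_CUBIC))
E
```

```text
time_s: 9.85
eef_pos: [628.2, 18.3, 92.5]
ee_rot: [-0.0, 1.0, 0.016, -0.0]
force: [-0.3, -0.0, 0.1]
grip_width: -0.002
[-0.27524823 -0.03023942  0.05691535] [ 0.0182395  -0.0262197   0.00700728]
```

View pics/side5.png

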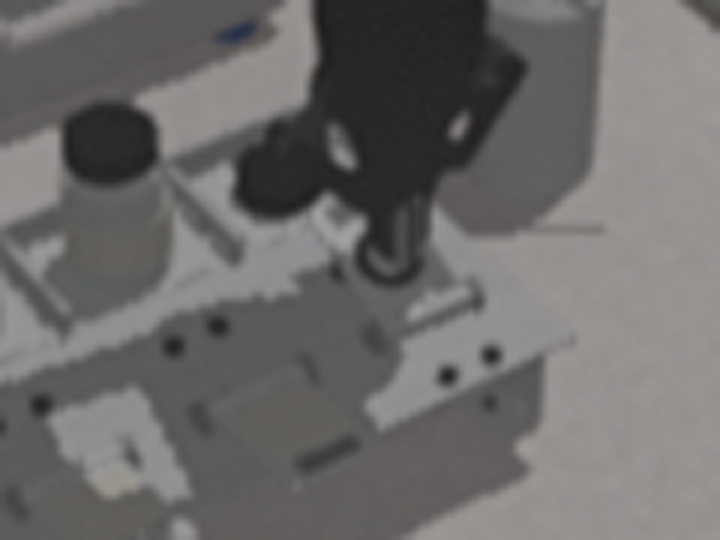

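```bash
python3 -m pendant '[[[1,0,0.0013,-0.0035,0],[1,0,0.0025,-0.007,0],[1,0,0.003,-0.009,0],[1,0,0.0032,-0.011,0],[1,0,0.0032,-0.011,0]]]' | grep -E "pos|force"; python3 -m pendant '[[[1,0,0,-0.001,0],[1,0,0,-0.001,0]]]' | grep -E "pos|force"; python3 -m pendant '[[[1,0,0,-0.001,0],[1,0,0,-0.001,0]]]' | grep -E "pos|force"
```

```text
eef_pos: [628.4, 21.3, 81.9]
force: [-1.0, 0.2, -0.1]
eef_pos: [628.5, 21.2, 81.1]
force: [-0.0, -0.2, 0.2]
eef_pos: [628.5, 21.2, 80.1]
force: [-0.0, 0.4, -0.1]
```

```bash
python3 -m pendant '[[[1,0,0,-0.001,0],[1,0,0,-0.001,0]]]' | grep -E "pos|force"; python3 -m pendant '[[[1,0,0,-0.0005,0],[1,0,0,-0.0005,0]]]' | grep -E "pos|force"; python3 -m pendant '[[[1,0,0,-0.0005,0],[1,0,0,-0.0005,0]]]' | grep -E "pos|force"
```

```text
eef_pos: [628.5, 21.2, 79.1]
force: [-0.4, 0.7, 0.6]
eef_pos: [628.6, 21.2, 79.0]
force: [-1.8, 1.7, 3.5]
eef_pos: [628.6, 21.2, 78.9]
force: [-3.3, 0.1, 7.3]
```

The tag is seated: contact came at z = 79 as expected, with the force rising sharply. I'll retreat upward, move clear and check.

```bash
python3 -m pendant '[[[1,0,0,0.003,0],[1,0,0,0.01,0],[1,0,0,0.03,0],[1,0,0,0.06,0],[1,0,0,0.10,0],[1,0,0,0.14,0],[1,0,0,0.17,0],[1,-0.02,-0.04,0.17,0],[1,-0.04,-0.08,0.17,0],[1,-0.06,-0.12,0.17,0],[1,-0.08,-0.16,0.17,0],[1,-0.10,-0.20,0.17,0],[1,-0.12,-0.24,0.17,0],[1,-0.14,-0.27,0.17,0],[1,-0.15,-0.29,0.17,0],[1,-0.16,-0.30,0.17,0],[1,-0.16,-0.30,0.17,0],[1,-0.16,-0.30,0.17,0]]]'
python3 - <<'E'
from h import *
for n,(u0,v0,w,h) in (("side",(190,145,140,105)),("top",(190,155,110,125*1))):
    p,d=vision.capture(n); np.save(f"pics/{n}6d.npy",d); c=p[v0:v0+h,u0:u0+w]; k=5 if n=="side" else 4.8
    cv2.imwrite(f"pics/{n}6.png",cv2.resize(c[:,:,::-1],None,fx=k,fy=k,interpolation=cv2.INTER_CUBIC))
    W=cloud(n,d); ex=np.array([-.0325,.9995]);ey=np.array([-.9995,-.0325])
    for k,nm,s0 in((-1,"far",1),(0,"mid",-1),(1,"near",-1)):
        q=np.array([533,43.2])-55*ex+92*k*ey; L=np.stack([(W[...,:2]-q)@ex*s0,(W[...,:2]-q)@ey,W[...,2]],-1)
        A=L[(L[...,0]>12)&(L[...,0]<62)&(abs(L[...,1])<18)&(L[...,2]>65)&(L[...,2]<130)]
        print(n,nm,len(A),np.polyfit(A[:,0],A[:,2],1).round(3) if len(A)>30 else None)
E
```

```text
time_s: 13.2
eef_pos: [468.8, -278.1, 248.4]
ee_rot: [-0.0, 1.0, 0.016, 0.0]
force: [-1.3, -0.0, -0.2]
grip_width: -0.001
side far 39 [-9.0000e-03  7.9499e+01]
side mid 98 [ 0.116 78.615]
side near 192 [ 0.118 79.692]
top far 222 [-1.0000e-03  7.7507e+01]
top mid 236 [ 0.157 76.788]
top near 239 [ 0.123 78.28 ]
```

View pics/side6.png

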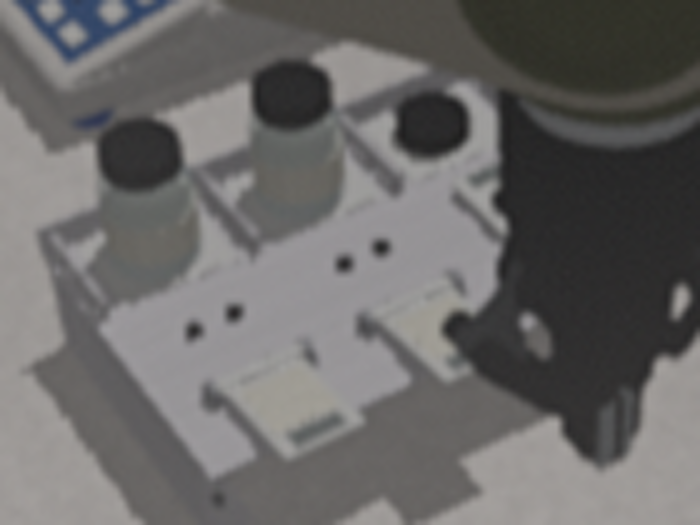

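View pics/top6.png

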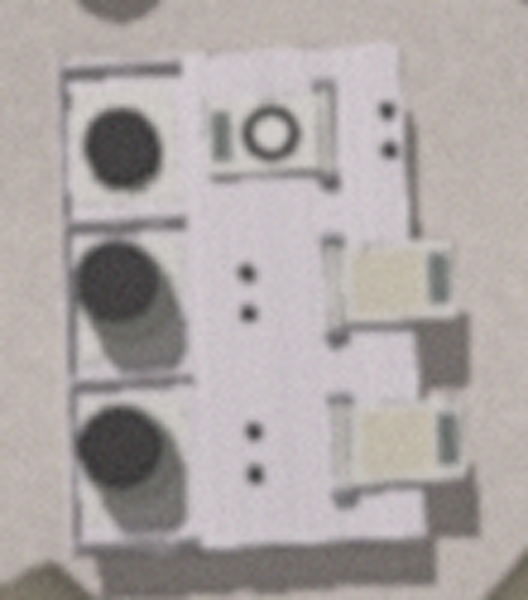

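The far tag now lies flat towards its bay with the ring mark up (top crop (270,133)), with a slope of about 0. The cap, jars and other tags look unchanged, so I'm handing in.

```bash
python3 -c "
from rig import order,monitor
print(order.finish_job(), monitor.sense()['time_s'])"
```

```text
the job is handed in; nothing more can be done
the job is handed in; nothing more can be done
```

The far bay held only the cap, so I flipped tag_far over its pivot with the closed fingertip. I lifted it by its overhanging outer edge, followed it past upright, and lowered it until it seated. The job is handed in at about 13 s of the 40 s allowed.

- **Target tag:** in the last pictures it lies flat towards its bay with the ring mark up. Its slope measured about -0.001 rad from the top view and -0.009 rad from the side view.
- **Rest of the stand:** in the last pictures the other two tags, the two closed jars and the cap looked where they were. The middle tag's slope reads noisily. The top view went from 0.128 to 0.157 rad and the side view from 0.165 to 0.116 rad. These changes go opposite ways, so I take them as noise, partly because the gripper hid some of that tag in the side view.
- **Not rechecked:** I did not measure the balance, the open jar or the bystander items again at the end. The tool passed the balance on the way in with its tip at 231 mm, and went nowhere near it afterwards.
- **Forces:** about 2 N at first contact and about 7 N upward at the last seating press, read at the end of each move. That final press was a little firmer than it needed to be. The robot was clear of everything when I handed in.

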